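Refit the timer knob on the bag sealer

TASK

The timer knob has come off the bag sealer and lies on the bench. Pick it up, turn it so that the flat in its bore matches the flat of the bare D-shaft, push it fully home on the shaft without forcing it, then press knob and shaft down together against the spring to the stop, which is how the sealer is switched on. Keep it pressed: finish while still holding the knob down, without letting go, and leave the small things around the work where they are.

Things in the scene. Friction and masses are not known exactly. Their poses are not given: they have to be found in the camera images.
- knob: loose black knob standing upright on the bench, left of the sealer. Skirt 56 mm across, 9 mm high; on it a bar grip 22 mm wide, 46 mm long, its top at 34 mm, with flat parallel sides (x -20 to +12, y +-11 mm). The +x end of the bar tapers to a blunt pointer, white index line on top. Origin: centre of the underside, z up. Bore: see bore_end. 50 g
- bore_end (a point): middle of the closed end of the knob's bore, on its axis 18 mm above the underside, axes as the knob's. The bore opens in the underside: D-shaped, 15.4 mm across, 18 mm deep, 1.5 mm lead-in; its flat is on the pointer (+x) side, 3.6 mm from the axis
- sealer: grey tabletop bag sealer, fixed, 330 mm wide (y), 245 mm deep, jaw with black grip bar towards the robot (-x), up to 105 mm high, at x < 10 mm. Origin: on the bench under the case. Aluminium deck 73.5 mm high with two black dials, 74 mm across, 1 mm thick: that at (50, 65) mm has the bare shaft, that at (50, -45) mm a knob like the loose one (fixed, top at 111 mm)
- shaft_top (a point): middle of the top of the bare upright steel D-shaft, 98.5 mm above the bench, 24 mm above its dial. 14 mm across, 1.5 mm chamfer; its flat, 3 mm from the axis, faces this point's +x. The knob goes on with its +x the same way (play 6 degrees, 0.7 mm), else it stops on the shaft's top. Home, the bore's end rests on the shaft's top, skirt 6 mm above the dial, 2 mm when pressed
- bushing (a joint): turn of the shaft about the vertical, counterclockwise from above; at 0 the flat faces the sealer's +x. It turns with some friction (0.04 N m) within -2.4 to 2.4 rad
- spindle (a joint): how far the shaft is pressed down, 0 to 0.004 m; it springs back: 4 N to start it, 8 N at the stop. The switch is made from 3 mm on
- hex_key: black hex key lying on the bench in front, 29 x 96 x 5 mm, origin under its middle, a bystander
- tape_measure: grey tape measure standing on the bench, 39 x 81 x 62 mm, origin under its middle, a bystander
- glue_stick: white glue stick with a teal label standing on the bench, 27 mm across, 90 mm high, origin under its middle, a bystander
- marker_black: black and white marker lying on the bench right of the sealer, 17 x 135 x 18 mm, origin under its middle, a bystander
Mind the look-alikes: they are no part of the job. Leave any blue look-alike of the knob alone.

How it is judged:
By the outcome, as a careful person would: the job done as asked, in the order asked, and still so for the second after the job is handed in, while the arm keeps its last pose, push and grip.
It also fails if it takes over 35 s, if anything falls off the work surface, if the arm or the gripper's body presses on something with over 40 N, if the wrist force passes 120 N, or if a joint passes its speed limit or range.

ROBOT

A 7-joint arm with a two-finger parallel gripper is mounted at the origin on a cart in front of the work surface, level with it; the furniture and walls round the work are solid. World frame = base frame: x ahead of the robot, y to its left, z up, the work surface at z = 0. Lengths are in m, angles in rad, forces in N, time in s.
With the tool pointing down it reaches from about 0.375 to 0.925 m from the base axis. Payload 3.1 kg.
Tool frame: the origin (TCP) lies at the very end of the fingers, on their centre line; the grasp point (between the pads) lies 19 mm behind it; x points along the fingers, y is the direction in which the jaws open and shut, and the axes are right-handed (so a half turn about x gives the same grasp; the last joint's range is limited). The gripper opens to 85 mm and grips with 20 to 120 N. Pads are 22 mm wide; open, the fingers measure 114 mm over their backs; the gripper's body (76 mm by 85 mm) begins 54 mm behind the grasp point. The pads swing forward as they close: fully open they stand 13 mm farther back than shut.
Start: joints at [1.225, 0.383, 0.044, 1.598, -0.018, 1.161, -0.05], TCP at [0.159, -0.63, 0.211] pointing down, gripper open.
Joint ranges: [-2.61, 2.61], [-0.41, 2.15], [-1.48, 1.57], [0, 2.5], [-1.57, 4.71], [0.05, 1.97], [-2.85, 2.85]. Speed limits (rad/s): [2.79, 2.79, 3.14, 3.14, 3.14, 3.14, 3.14].

INTERFACE

Orientations are given as a unit quaternion [w, x, y, z].
In Python, from bench import arm gives the robot as it stands. Calls block until the motion is done:
- arm.movep(position, orientation): joint-space move of the TCP to a pose.
- arm.move_l(position, rot=None, speed=0.15, max_force=None): straight line of the TCP; rot=None keeps the orientation; speed is the mean speed in m/s. With max_force (N) it stops when the force on the tool has changed by that much, and returns True; else False.
- arm.move_joints(angles): joint-space move.
- arm.command_gripper(opening, strength=None): opening from 0.0 (shut) to 1.0 (fully open); strength is the grip in N (None keeps the last); returns when the fingers have stopped.
- arm.dwell(seconds).
- arm.ik(position, orientation): joint angles nearest the present ones, or None.
- arm.get_state(): the state.
- arm.capture(name): name is "side" or "top" or "wrist"; returns a dict with "pixels" (384x512x3 uint8, red, green, blue), "fx", "fy", "cx", "cy" (pixels), "k1" (the pictures are not rectified: a ray, as slopes to the right and down, at radius r is drawn at 1 + k1 r^2 times it, then the intrinsics apply), "eye" and "attitude" of the camera in the world; the wrist camera has in their place "hand_eye" (4x4, takes a point from camera to tool coordinates, whose origin is the TCP and whose axes are the tool frame's). Camera axes: x right, y up, looking along -z (the intrinsics and any distortion apply to the point x, -y, -z); pixel columns grow to the right and rows downward; lengths in m; the calibration is good to about 2 mm. A picture is of the moment at which its call begins: read the wrist's pose just before it. There is no depth.
A pose or a line that the arm cannot do raises arm.IKError and nothing moves.
- arm.sign_off(): hands the job in, once; it reports no verdict.
Trained networks look in the newest picture that a camera, given by its name, has taken for a name from the list of things; names that differ only in an ending like _2 or _b are one class to them, and where a whole thing is asked for, a point or a joint stands for the part that bears it (a point fixed in the world has none). Each returns a list of dicts, best first, with "p" (0 to 1); they miss things now and then, are a little off and sometimes report something else, mostly with a low value. They report only what shows in the picture. A call takes as long as a camera call. They do not tell look-alikes from the thing itself.
- arm.outline_of(camera, label): "pixels" (384x512 bool, what is visible of it) and "extent" ([left, top, right, bottom] in pixels, round what is visible of it).
- arm.tip_of(camera, label): "at" ([column, row] in pixels: a listed point, or the origin of a listed thing).
The state is a dict: "time": time; "q": joint angles; "joint_vel": joint speeds; "joint_efforts": joint torques, N m; "ee_pos": TCP position; "eef_rot": TCP orientation; "wrist_force": force on the tool from outside, world axes, zero at the start; "wrist_torque": the same for the moment, N m; "gripper_width": opening from 0.0 (shut) to 1.0 (fully open).
Only numpy, scipy, OpenCV 4.12 (cv2) and the standard library are available. Lean on these libraries where they do the work, as an engineer would, in place of code of your own. Each camera call takes 0.05 s, during which the arm holds its last target. There are 200 camera calls.

## Working session

There is one attempt and no reset: what is moved stays moved. The work goes in short steps, each a Python script; the robot and the scene stay as the last script left them, time stands still between calls to the robot, and variables do not carry over. Pictures are saved under pics/ and viewed, about 8 in all and at most 12, crops included, and the job is handed in when it is done.

```bash
mkdir -p pics; ls; cat > h.py <<'E'
import numpy as np, cv2
from scipy.spatial.transform import Rotation as R
from bench import arm
def rot(q): return R.from_quat([q[1],q[2],q[3],q[0]]).as_matrix()
def quat(M):
    q=R.from_matrix(M).as_quat(); return [q[3],q[0],q[1],q[2]]
def cam(name):
    s=arm.get_state(); c=arm.capture(name)
    if 'hand_eye' in c:
        T=np.eye(4);T[:3,:3]=rot(s['eef_rot']);T[:3,3]=s['ee_pos']
        T=T@np.array(c['hand_eye']); c['Rc']=T[:3,:3];c['eyep']=T[:3,3]
    else:
        a=np.array(c['attitude']); c['Rc']=a if a.shape==(3,3) else rot(a); c['eyep']=np.array(c['eye'])
    return c
def ray(c,uv):
    d=np.array([(uv[0]-c['cx'])/c['fx'],(uv[1]-c['cy'])/c['fy']]); u=d.copy()
    for _ in range(20): u=d/(1+c['k1']*(u@u))
    return c['Rc']@np.array([u[0],-u[1],-1])
def atz(c,uv,z):
    d=ray(c,uv); return c['eyep']+d*(z-c['eyep'][2])/d[2]
def proj(c,P):
    p=c['Rc'].T@(np.array(P)-c['eyep']); u=np.array([p[0],-p[1]])/-p[2]
    u=u*(1+c['k1']*(u@u)); return np.array([c['fx']*u[0]+c['cx'],c['fy']*u[1]+c['cy']])
def save(c,n,crop=None,k=1):
    im=c['pixels'][:,:,::-1]
    if crop: im=im[crop[1]:crop[3],crop[0]:crop[2]]
    cv2.imwrite('pics/'+n,cv2.resize(im,None,fx=k,fy=k,interpolation=cv2.INTER_CUBIC))
def down(a):
    "tool pointing down; jaw (tool y) direction at world angle a"
    x=np.array([0,0,-1.]);y=np.array([np.cos(a),np.sin(a),0]);return np.c_[x,y,np.cross(x,y)]
E
python3 - <<'E'
from h import *
s=arm.get_state();print(s)
for n in ['top','side']:
    c=cam(n);save(c,n+'1.png',k=1.5);print(n,c['fx'],c['k1'],c['eyep'],c['Rc'].round(3))
    for l in ['knob','bore_end','shaft_top','sealer','hex_key','tape_measure','glue_stick','marker_black']:
        for d in arm.tip_of(n,l)[:3]: print(l,np.round(d['at'],1),round(d['p'],2),atz(c,d['at'],{'shaft_top':.0985,'bore_end':.018}.get(l,0)).round(4))
E
```

```text
pics
{'time': 0.0, 'q': array([ 1.22519445,  0.38386792,  0.04386004,  1.59962868, -0.01790072,
        1.16120687, -0.04987316]), 'joint_vel': array([ 3.26055495e-04, -1.43390120e-03, -1.06932310e-03,  2.71639277e-04,
        4.18140766e-05, -1.79712937e-03,  5.53949175e-04]), 'joint_efforts': array([ 3.02185126e-04, -4.33459318e+01,  1.02477103e+00, -2.49515730e+01,
        1.05689600e-02,  1.13083818e-02,  1.86251526e-06]), 'ee_pos': array([ 0.15914883, -0.62915428,  0.20984105]), 'eef_rot': array([-0.08647048, -0.70150848, -0.08836076,  0.70185546]), 'wrist_force': array([-0.68899129, -0.14346713, -0.30738122]), 'wrist_torque': array([0.03891321, 0.0204482 , 0.01634592]), 'gripper_width': 0.9962998076702773}
top 401.59677976577433 0.03899715111584539 [ 0.34569946 -0.03950509  1.44603675] [[ 0.018  0.989 -0.147]
 [-1.     0.015 -0.018]
 [-0.015  0.147  0.989]]
knob [123.1 253.5] 0.8 [0.3459 0.4265 0.    ]
knob [186.3 204.2] 0.55 [0.5264 0.2085 0.    ]
knob [172.9 225.9] 0.54 [0.4469 0.2536 0.    ]
bore_end [177.6 224.4] 0.6 [0.4512 0.2335 0.018 ]
bore_end [202.2 171.6] 0.54 [0.644
[... 399 characters left out ...]
35 1.03772452] [[-0.985  0.103 -0.135]
 [-0.169 -0.657  0.735]
 [-0.013  0.747  0.665]]
knob [269.1 251. ] 0.74 [0.4498 0.23   0.    ]
knob [245.1 242.8] 0.73 [0.5381 0.2078 0.    ]
knob [219.3 226.9] 0.59 [0.6455 0.1502 0.    ]
bore_end [296.  303.3] 0.84 [0.3395 0.4259 0.018 ]
bore_end [266.2 249.2] 0.56 [0.4588 0.2378 0.018 ]
bore_end [218.  219.3] 0.53 [0.6538 0.1302 0.018 ]
sealer [258.5 168.9] 0.6 [ 0.5587 -0.1979  0.    ]
hex_key [283.2 229. ] 0.58 [0.4139 0.1234 0.    ]
hex_key [257.1 172.7] 0.49 [ 0.5604 -0.1722  0.    ]
tape_measure [207.5 253.8] 0.8 [0.656  0.2758 0.    ]
glue_stick [186.7 241.7] 0.65 [0.7428 0.2365 0.    ]
marker_black [254.8 132.5] 0.39 [ 0.6222 -0.4669  0.    ]
```

View pics/top1.png

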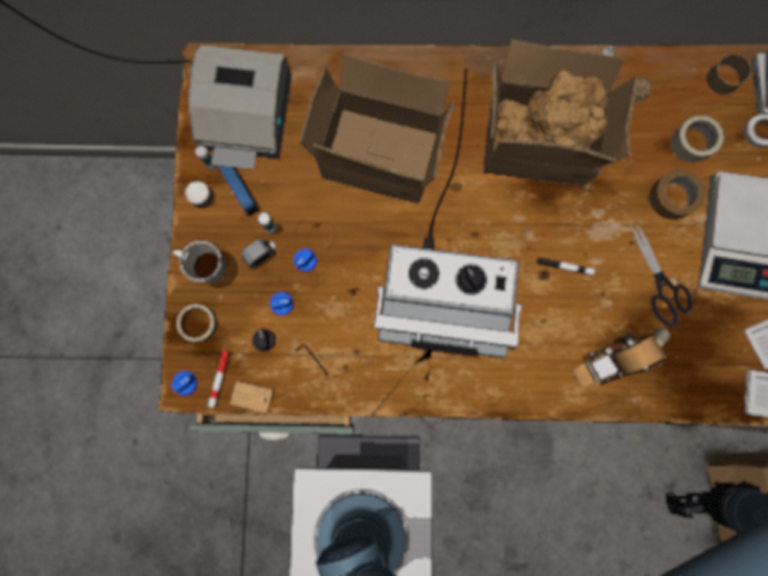

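View pics/side1.png

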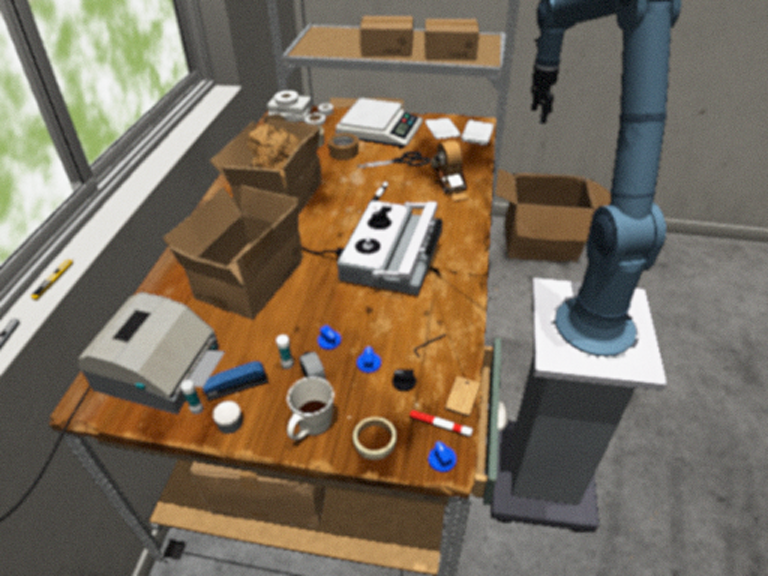

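The loose black knob shows in the top view at about (175.5, 226.5) raw and in the side view at (269, 252). The other three are blue look-alikes. The bare shaft's dial is at about (282.7, 182) raw in the top view. Next I take close wrist views.

```bash
python3 - <<'E'
from h import *
c=cam('top');w=cam('wrist');H=np.array(w['hand_eye']);print(H.round(3),w['fx'],w['k1'])
sh=atz(c,(282.7,182),.0985);kn=atz(c,(175.5,226.5),.02);print(sh,kn)
def view(P,dist,best=None):
    # choose jaw angle with easiest joints so the camera axis hits P
    out=[]
    for a in np.linspace(-np.pi,np.pi,25):
        M=down(a);cd=M@H[:3,:3]@[0,0,-1.]
        eye=np.array(P)-cd*dist; t=eye-M@H[:3,3]
        q=arm.ik(t,quat(M))
        if q is not None: out.append((np.abs(np.array(q)-arm.get_state()['q']).max(),a,t,M))
    return min(out,key=lambda o:o[0])
for n,P,di in [('s',sh,.22),('k',kn,.22)]:
    o=view(P,di);print(o[:3])
    arm.movep(o[2],quat(o[3]))
    s=arm.get_state();print(s['time'],s['ee_pos'],s['q'].round(2))
    c=cam('wrist');save(c,f'w{n}.png',k=1.5);np.save(f'w{n}.npy',c,allow_pickle=True)
    for l in ['knob','bore_end','shaft_top']:
        for d in arm.tip_of('wrist',l)[:3]: print(l,np.round(d['at'],1),round(d['p'],2),atz(c,d['at'],{'shaft_top':.0985,'bore_end':.018}.get(l,0)).round(4))
E
```

```text
[[-0.001  0.319 -0.948 -0.162]
 [ 1.     0.    -0.001  0.   ]
 [-0.    -0.948 -0.319 -0.082]
 [ 0.     0.     0.     1.   ]] 289.1600807988068 0.023893616292111286
[ 0.59545708 -0.1341704   0.0985    ] [0.44350193 0.24021692 0.02      ]
(np.float64(0.6049219959847223), np.float64(0.0), array([ 0.59477354, -0.14610706,  0.14535063]))
3.3333 [ 0.59436615 -0.14852007  0.14528956] [ 0.62  0.44 -0.56  1.73  0.26  1.05 -0.03]
shaft_top [268.3 189.8] 0.61 [ 0.602  -0.1353  0.0985]
(np.float64(0.38968586532627425), np.float64(1.0471975511965974), array([0.45349761, 0.23365664, 0.06685063]))
5.0583 [0.45531375 0.23181493 0.06693802] [ 0.23  0.48 -0.92  2.01  0.49  0.89  0.09]
knob [268.8 182.2] 0.68 [0.4478 0.2454 0.    ]
knob [277.5 282.8] 0.59 [0.5367 0.2042 0.    ]
bore_end [268.2 190. ] 0.75 [0.448  0.2441 0.018 ]
bore_end [278.3 294.9] 0.74 [0.5359 0.2042 0.018 ]
```

View pics/ws.png

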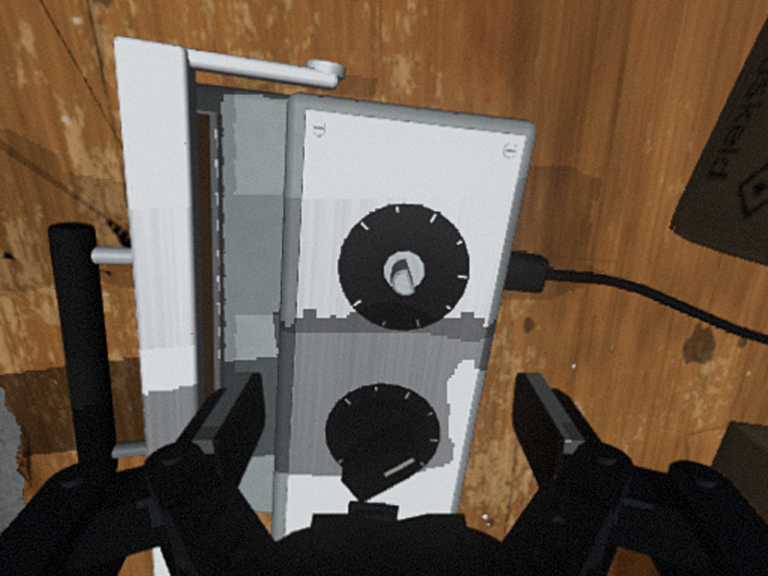

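View pics/wk.png

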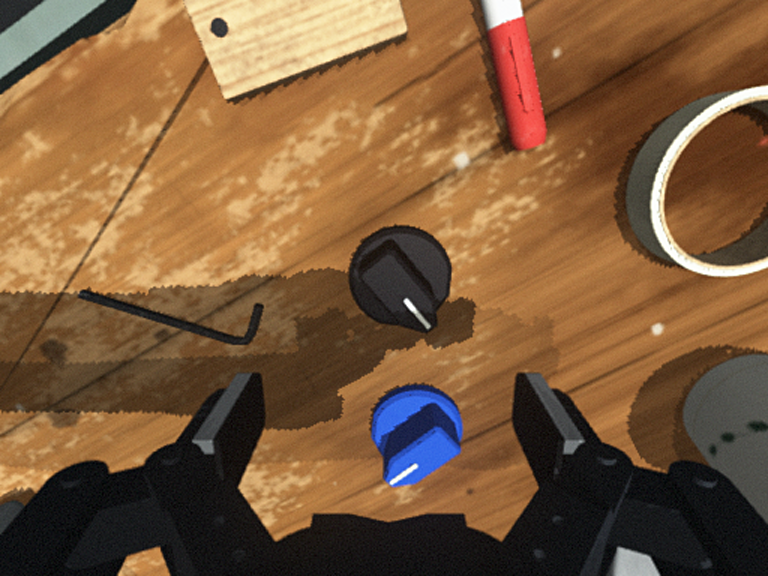

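Wrist views: the knob's skirt is centred at about (400, 277) ×1.5, with its index line from (406, 300) to (431, 328). The shaft is at about (404, 272). I'll enlarge both to read the angles.

```bash
python3 - <<'E'
from h import *
ims=[]
for n,(u,v) in [('s',(269,181)),('k',(267,186))]:
    c=np.load(f'w{n}.npy',allow_pickle=True).item()
    r=20 if n=='s' else 40
    im=c['pixels'][v-r:v+r,u-r:u+r,::-1]
    im=cv2.resize(im,(400,400),interpolation=cv2.INTER_CUBIC)
    ims.append(im)
    print(n,[atz(c,p,.0985 if n=='s' else .034).round(4) for p in ([(269,181),(270,181),(269,182)] if n=='s' else [(406/1.5,300/1.5),(431/1.5,328/1.5)])])
cv2.imwrite('pics/crop.png',np.hstack(ims))
E
```

```text
s [array([ 0.6025, -0.1283,  0.0985]), array([ 0.6032, -0.1283,  0.0985]), array([ 0.6025, -0.1291,  0.0985])]
k [array([0.4506, 0.2441, 0.034 ]), array([0.4694, 0.2475, 0.034 ])]
```

View pics/crop.png

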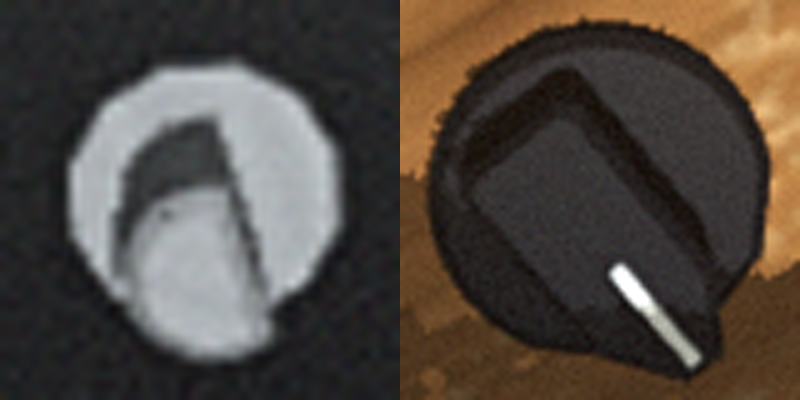

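The shaft's flat faces roughly +17° in world yaw and the knob's pointer about +10°. Next I re-view the knob with the jaws aligned, refine by a silhouette fit, and grasp.

```bash
cat >> h.py <<'E'
from scipy.optimize import minimize
t=np.linspace(0,2*np.pi,60)
MP=np.vstack([np.c_[.028*np.cos(t),.028*np.sin(t),z+0*t] for z in (0,.009)]+[[[x,y,.034] for x,y in [(-.02,-.011),(-.02,.011),(.012,-.011),(.012,.011),(.026,.003),(.026,-.003)]]])
def fitknob(c,mask,p0,z0=0):
    m=mask.astype(np.uint8)
    def iou(p):
        Rz=R.from_euler('z',p[2]).as_matrix()
        pts=np.array([proj(c,Rz@q+[p[0],p[1],z0]) for q in MP],np.float32)
        h=cv2.convexHull(pts)[:,0]; im=np.zeros((384*4,512*4),np.uint8)
        cv2.fillConvexPoly(im,np.int32(np.round((h+.5)*4*16)),1,shift=4)
        im=cv2.resize(im.astype(np.float32),(512,384),interpolation=cv2.INTER_AREA)
        return -np.minimum(im,m).sum()/np.maximum(im,m).sum()
    S=np.array(p0)+np.vstack([np.zeros(3),np.diag([.004,.004,.15])])
    r=minimize(iou,p0,method='Nelder-Mead',options=dict(initial_simplex=S,xatol=1e-5,fatol=1e-5,maxiter=150));return r.x,-r.fun
def viewpose(P,a,dist,H):
    M=down(a);cd=M@H[:3,:3]@[0,0,-1.];return np.array(P)-cd*dist-M@H[:3,3],quat(M)
E
python3 - <<'E'
from h import *
c=np.load('wk.npy',allow_pickle=True).item();H=np.array(c['hand_eye'])
yaw=np.radians(10.3);a=yaw+np.pi/2
p,q=viewpose((.447,.2445,.0),a,.23,H)
print(arm.ik(p,q)); arm.movep(p,q)
c=cam('wrist');np.save('wk2.npy',c,allow_pickle=True);save(c,'wk2.png',k=1.5)
s=arm.get_state();print(s['time'],s['ee_pos'],p)
for d in arm.outline_of('wrist','knob')[:3]:
    print(d['p'],d['extent']); 
    u=atz(c,[(d['extent'][0]+d['extent'][2])/2,(d['extent'][1]+d['extent'][3])/2],.01)
    if np.linalg.norm(u[:2]-[.447,.2445])<.03: print(fitknob(c,d['pixels'],[.447,.2445,yaw]))
# alternative mask-free check: index line by brightness
im=c['pixels'].astype(int);u,v=np.round(proj(c,(.447+.0,.2445,.034))).astype(int)
g=im.min(2);sub=g[v-40:v+40,u-40:u+40];yy,xx=np.where(sub>110);sel=np.hypot(xx-40,yy-40)<32
yy,xx=yy[sel]+v-40,xx[sel]+u-40
W=np.array([atz(c,(x,y),.034)[:2] for x,y in zip(xx,yy)]);print(len(W),W.mean(0));
vt=np.linalg.svd(W-W.mean(0))[2][0];print('line yaw',np.degrees(np.arctan2(*(vt*np.sign(vt[0]))[::-1])))
E
```

```text
[ 0.2926969   0.57982439 -1.04124508  1.99539117  0.63017712  0.93128274
  0.67240606]
5.9167 [0.45518627 0.24597508 0.05634612] [0.45493815 0.24636637 0.0563216 ]
0.72 [500.3, 75.0, 511.6, 130.9]
0.7 [166.0, 254.3, 225.7, 318.4]
0.6 [226.4, 158.0, 293.1, 238.1]
(array([0.44743804, 0.24301186, 0.27684059]), np.float64(0.8908665776252747))
76 [0.45860984 0.24490695]
line yaw 9.499670259766372
```

```bash
python3 - <<'E'
from h import *
yaw=np.radians(9.6);q=quat(down(yaw+np.pi/2));u=np.array([np.cos(yaw),np.sin(yaw),0])
g=np.array([.4474,.2430,0])-.002*u
arm.move_l(g+[0,0,.055],q,speed=.1)
print(arm.move_l(g+[0,0,.0125],speed=.08,max_force=12))
s=arm.get_state();print(s['ee_pos'],s['wrist_force'])
arm.command_gripper(0.,60)
s=arm.get_state();print(s['gripper_width'],s['wrist_force'],s['ee_pos'])
arm.move_l(g+[0,0,.15],speed=.2)
s=arm.get_state();print(s['time'],s['gripper_width'],s['wrist_force'],s['ee_pos'])
c=cam('wrist');np.save('wh.npy',c,allow_pickle=True);save(c,'wh.png',k=1.5)
for d in arm.outline_of('wrist','knob')[:3]: print(d['p'],d['extent'])
E
```

```text
False
[0.44518946 0.24292218 0.01223805] [ 0.4814982  -0.29758603  0.36263586]
-0.001284726345511271 [-0.83906524  2.55914325  8.32999313] [0.44640308 0.24528692 0.01413357]
8.5 -0.00015375914971007407 [-0.72070745 -0.52267821  0.03410435] [0.44462262 0.24128979 0.14859526]
0.92 [235.0, 149.9, 278.7, 208.3]
0.92 [428.2, 77.4, 502.2, 137.1]
0.59 [192.3, 221.9, 235.5, 264.9]
```

View pics/wh.png

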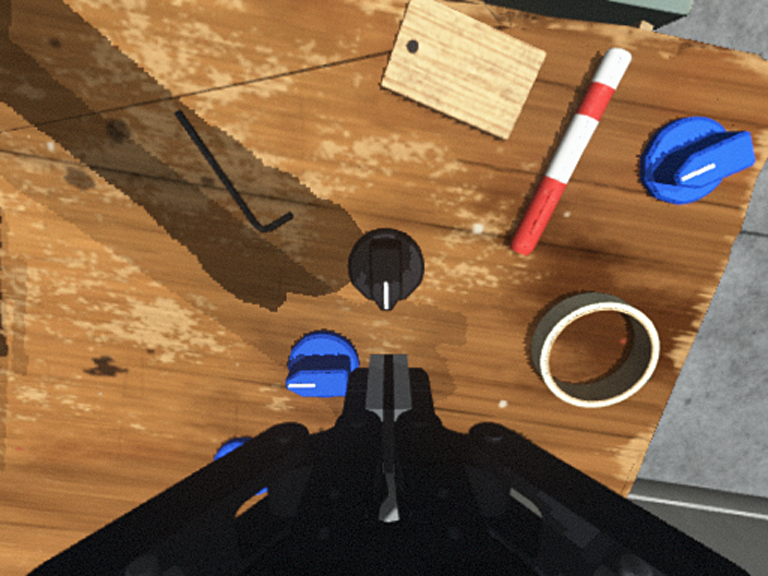

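The gripper shut on nothing: the knob still stands on the bench at about (386, 266) ×1.5, its bar in line with the jaws. I'll re-measure it from this view and see where the TCP projects.

```bash
python3 - <<'E'
from h import *
c=np.load('wh.npy',allow_pickle=True).item();s=arm.get_state()
print('tcp px*1.5',proj(c,s['ee_pos'])*1.5, 'bench below',1.5*proj(c,[*s['ee_pos'][:2],0]))
c=cam('wrist')
for d in arm.outline_of('wrist','knob')[:3]:
    e=d['extent'];u=atz(c,[(e[0]+e[2])/2,(e[1]+e[3])/2],.01);print(u)
    if abs(e[0]-235)<5: print(fitknob(c,d['pixels'],[u[0],u[1],.167]))
print([atz(c,(386/1.5,y/1.5),.034) for y in (283,308)])
for n in ['top','side']:
    k=cam(n)
    for d in arm.outline_of(n,'knob'):
        e=d['extent'];print(n,d['p'],np.round(e),atz(k,[(e[0]+e[2])/2,(e[1]+e[3])/2],.01).round(4))
        uv=[(e[0]+e[2])/2,(e[1]+e[3])/2]
        if np.linalg.norm(atz(k,uv,.01)[:2]-[.447,.243])<.03:
            print(fitknob(k,d['pixels'],[*atz(k,uv,.01)[:2],.167]))
E
```

```text
tcp px*1.5 [389.91243269 350.3335805 ] bench below [389.56744676 259.83817499]
[0.34084958 0.4297463  0.01      ]
[0.53387595 0.20514016 0.01      ]
[0.45017547 0.23956649 0.01      ]
(array([0.44803086, 0.23930491, 0.23321392]), np.float64(0.901674747467041))
[array([0.45099572, 0.24044505, 0.034     ]), array([0.46860381, 0.24339867, 0.034     ])]
top 0.76 [195. 167. 212. 181.] [0.6378 0.1486 0.01  ]
top 0.71 [116. 249. 133. 265.] [0.3345 0.4172 0.01  ]
top 0.48 [180. 191. 198. 212.] [0.5357 0.1982 0.01  ]
side 0.75 [212. 219. 229. 233.] [0.6394 0.154  0.01  ]
side 0.73 [290. 298. 302. 318.] [0.3387 0.4371 0.01  ]
side 0.57 [237. 232. 256. 247.] [0.5346 0.201  0.01  ]
side 0.48 [264. 242. 279. 258.] [0.4418 0.2336 0.01  ]
(array([0.45132477, 0.23767172, 0.15731135]), np.float64(0.8418683409690857))
side 0.47 [199. 234. 215. 250.] [0.6672 0.2333 0.01  ]
```

```bash
python3 - <<'E'
from h import *
yaw=np.radians(9.6);q=quat(down(yaw+np.pi/2));u=np.array([np.cos(yaw),np.sin(yaw),0])
g=np.array([.448,.2397,0])-.002*u
arm.command_gripper(1.)
arm.move_l(g+[0,0,.06],q,speed=.2)
print(arm.move_l(g+[0,0,.0125],speed=.1,max_force=12))
for w in (.6,.4,.34):
    arm.command_gripper(w,20); s=arm.get_state();print(w,s['gripper_width'],s['wrist_force'].round(2),s['ee_pos'].round(4),s['time'])
c=cam('wrist');save(c,'wg.png',k=1.5);np.save('wg.npy',c,allow_pickle=True)
print(1.5*proj(c,g),1.5*proj(c,g+[0,0,.034]),1.5*proj(c,s['ee_pos']))
E
```

```text
False
0.6 0.5995620962690486 [-0.28  1.11  0.37] [0.4462 0.2394 0.0128] 11.3417
0.4 0.4038340500573024 [ 0.56 -0.32  0.69] [0.446  0.2393 0.0125] 11.65
0.34 0.3407458728303301 [-0.36 -0.13  0.09] [0.446  0.2394 0.0125] 11.875
[389.20513804 338.66190249] [389.36363655 378.39676849] [389.34945401 351.58244408]
```

View pics/wg.png

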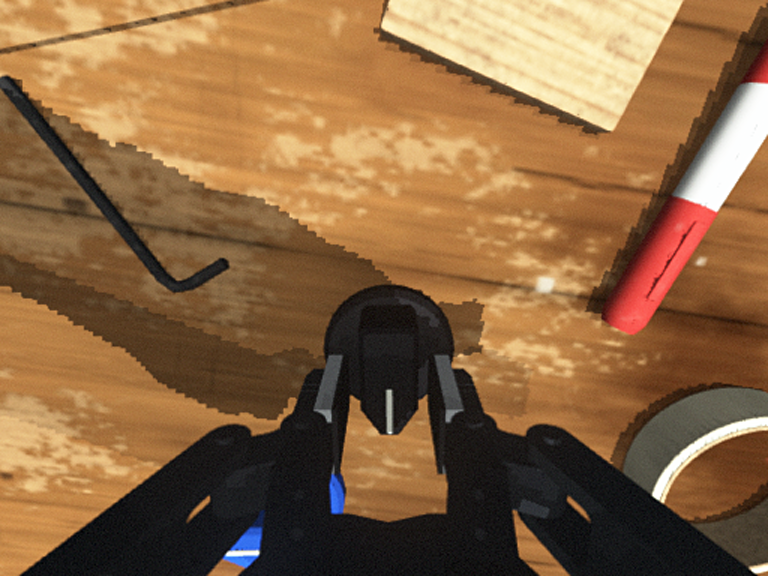

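The picture settles it. At rows 355 to 475 the pads sit beside the tapered pointer end (bar rows about 330 to 432, tip at 432), so they squeezed off the taper. I'll slide the open jaws 12 mm toward the back of the bar and close.

```bash
python3 - <<'E'
from h import *
yaw=np.radians(9.6);u=np.array([np.cos(yaw),np.sin(yaw),0])
g=np.array([.448,.2397,0.0115])-.014*u
print(arm.move_l(g,speed=.05,max_force=8))
arm.command_gripper(0,50); s=arm.get_state();print(s['gripper_width'],s['wrist_force'].round(2),s['ee_pos'].round(4),s['time'])
if s['gripper_width']>.15:
    arm.move_l(g+[0,0,.12],speed=.2); s=arm.get_state();print(s['gripper_width'],s['wrist_force'].round(2),s['ee_pos'].round(4),s['time'])
c=cam('wrist');save(c,'wg2.png',k=1.5);np.save('wg2.npy',c,allow_pickle=True)
E
```

```text
False
0.20912534920899647 [-2.27 -1.03  4.41] [0.4341 0.2373 0.0118] 12.6
0.2104596953402025 [ 0.1  -0.05  0.12] [0.4337 0.2364 0.1305] 13.35
```

View pics/wg2.png

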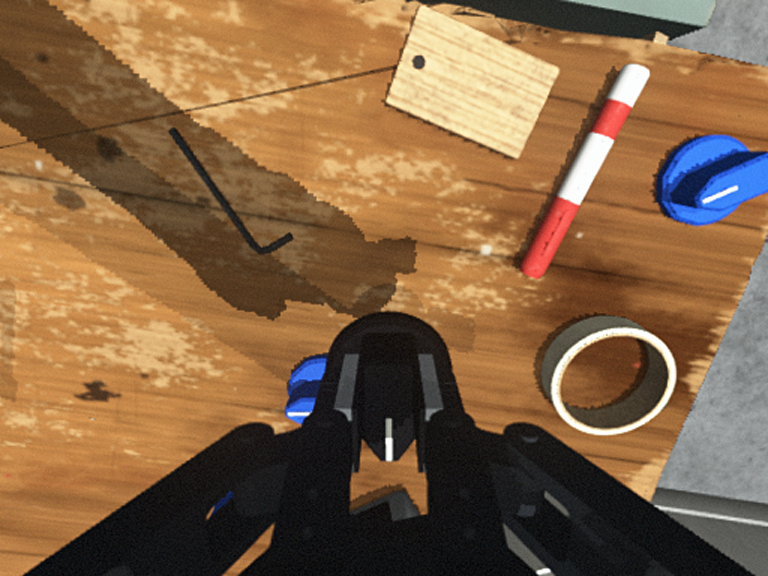

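The knob is gripped (index line (388, 420)–(388, 460), centred between the pads) and lifted. Now I compute its pose in the hand and view the shaft with the tool in its fitting orientation.

```bash
python3 - <<'E'
from h import *
c=np.load('wg2.npy',allow_pickle=True).item();H=np.array(c['hand_eye'])
s=arm.get_state();M=rot(s['eef_rot']);T=np.array(s['ee_pos']);tt=lambda P:(M.T@(np.array(P)-T)*1000).round(1)
zb=T[2]-.0118;print('jaw deg',np.degrees(np.arctan2(M[1,1],M[0,1])),'tilt',M[:,0])
for n,uv,z in [('skirt front low',(389,312),0),('line0',(388.5,420),.034),('line1',(388.5,461),.034),('bar back',(389,347),.034)]:
    print(n,tt(atz(c,np.array(uv)/1.5,zb+z)))
g=c['pixels'].astype(int).min(2)[270:315,245:275];yy,xx=np.where(g>120);print('linepix',xx.mean()+245,yy.min()+270,yy.max()+270,len(xx))
# shaft view
yaw=np.radians(17);a=yaw+np.pi/2;zt=np.array([np.sin(a),-np.cos(a),0])
P=np.array([.6025,-.1335,.0985]);p,q=viewpose(P+.04*zt,a,.235,H);print(p,np.round(arm.ik(p,q),2))
arm.move_l(T+[0,0,.02],speed=.3)
arm.move_l(p+[0,0,.01],q,speed=.35)
arm.dwell(.2)
s=arm.get_state();print(s['time'],s['ee_pos'],s['gripper_width'])
c=cam('wrist');np.save('ws2.npy',c,allow_pickle=True)
u,v=np.round(proj(c,P)).astype(int);print(u,v)
for d in arm.tip_of('wrist','shaft_top'): print(d['at'],d['p'])
a1=cv2.resize(c['pixels'][v-20:v+20,u-20:u+20,::-1],(400,400),interpolation=cv2.INTER_CUBIC)
a2=cv2.resize(c['pixels'][:,:,::-1],(400,300));a2=cv2.copyMakeBorder(a2,0,100,0,0,cv2.BORDER_CONSTANT)
cv2.imwrite('pics/ws2.png',np.hstack([a1,a2]))
E
```

```text
jaw deg 99.57811571080241 tilt [-0.00241708 -0.00141671 -0.99999608]
skirt front low [ 11.8  -0.  -12.2]
line0 [-22.2  -0.2  18.1]
line1 [-22.3  -0.2  36.8]
bar back [-22.2  -0.1 -12.3]
linepix 258.9830508474576 279 307 118
[ 0.647207   -0.11913936  0.15962086] [ 0.85  0.68 -1.04  1.58  0.62  1.23  1.56]
15.1833 [ 0.64670637 -0.11704916  0.16992569] 0.20695400816735962
256 141
[253.2, 140.5] 0.59
```

View pics/ws2.png

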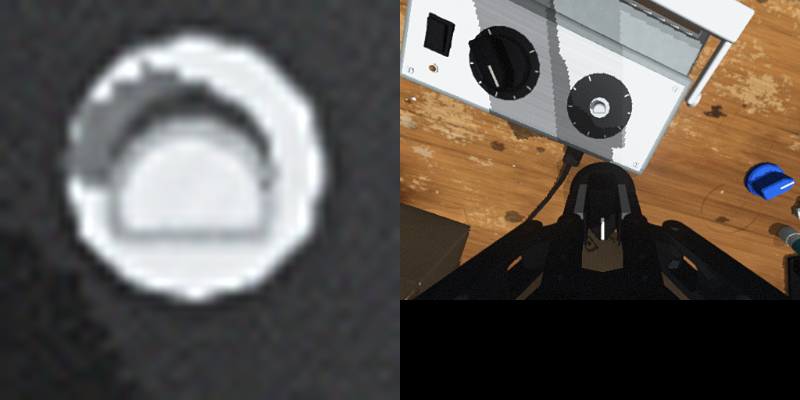

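The flat appears level in the tool's view and faces the pointer's direction, so yaw 17° is right. The shaft centre is at about (254.6, 140.7) raw. I'll go above it and lower gently.

```bash
cat > ins.py <<'E'
from h import *
M=down(np.radians(107));q=quat(M)
c=np.load('ws2.npy',allow_pickle=True).item();S=atz(c,(254.6,140.7),.0985)
base=S-M@np.array([0,-.0001,.0157]);base[2]=0
def at(dy,dz,z): return base+M@np.array([0,dy,dz])+[0,0,z]
def st(n):
    s=arm.get_state();print(n,round(s['time'],2),s['ee_pos'].round(4),s['wrist_force'].round(1),s['wrist_torque'].round(2),round(s['gripper_width'],3));return s
E
python3 - <<'E'
from ins import *
print(S,base)
arm.move_l(at(0,0,.14),q,speed=.2)
arm.move_l(at(0,0,.116),speed=.1);arm.dwell(.15)
s=st('above');print('err',M.T@(s['ee_pos']-at(0,0,.116))*1000)
print(arm.move_l(at(0,0,.097),speed=.03,max_force=4));st('down')
E
```

```text
[ 0.60267565 -0.1347735   0.0985    ] [ 0.58763242 -0.1392681   0.        ]
above 16.32 [ 0.5882 -0.1389  0.1162] [ 0.7 -0.6 -0.5] [ 0.   -0.02 -0.01] 0.208
err [-0.23300898  0.19137803  0.60386147]
False
down 17.11 [ 0.5881 -0.139   0.0969] [ 2.4  1.7 -2. ] [ 0.16 -0.55  0.02] 0.211
```

It slid 13 mm onto the shaft with no resistance. Next it goes home until the bore end touches, then a look before pressing.

```bash
python3 - <<'E'
from ins import *
print(arm.move_l(at(0,0,.0915),speed=.02,max_force=4));s=st('home');arm.dwell(.2);s=st('home')
c=cam('wrist');save(c,'wi.png',k=1.5)
c=cam('side');u,v=np.round(proj(c,S)).astype(int);save(c,'si.png',(u-50,v-40,u+50,v+35),8)
E
```

```text
True
home 17.47 [ 0.5882 -0.1392  0.0916] [-0.2 -0.2  3. ] [-0.01 -0.   -0.01] 0.208
home 17.67 [ 0.5881 -0.1391  0.0912] [-0.4 -0.3  3.4] [-0.08 -0.01  0.05] 0.208
```

View pics/si.png

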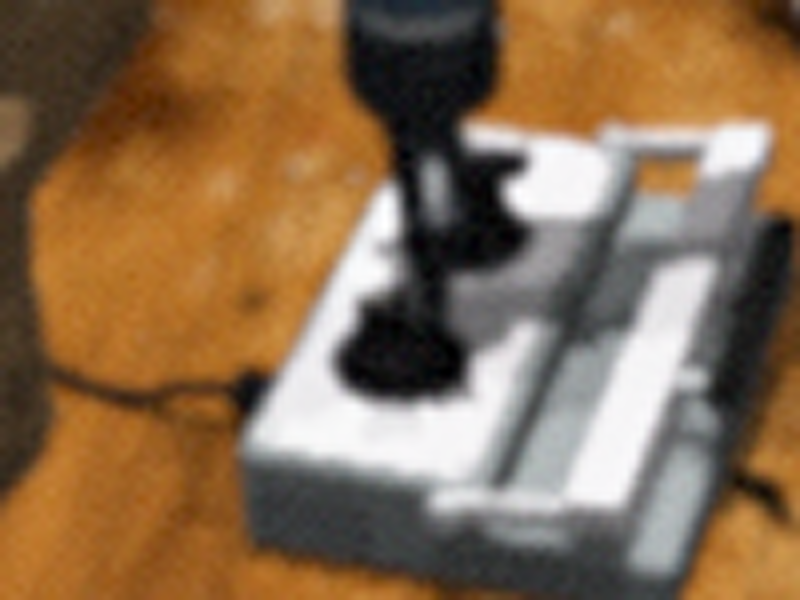

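View pics/wi.png

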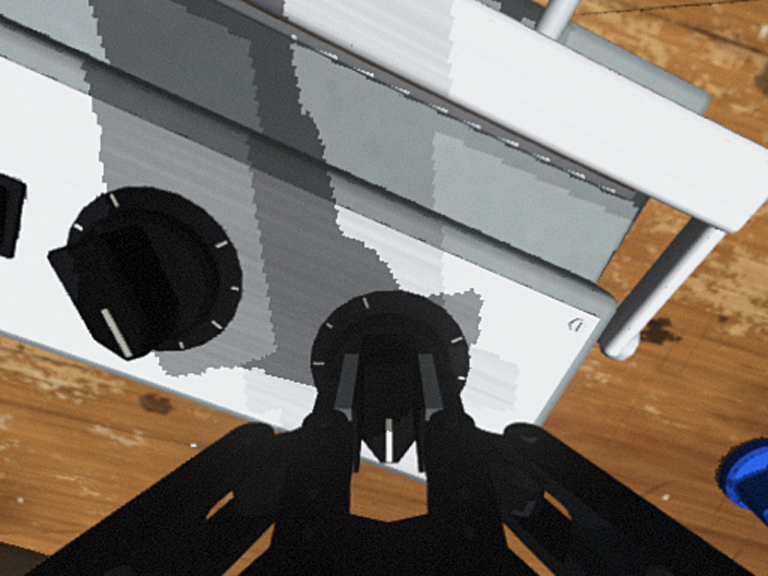

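The knob sits concentric in the dial, pointer and index line unchanged in the hand, and contact came at 91.6 mm against 92.3 mm expected. Now the press.

```bash
python3 - <<'E'
from ins import *
for z in (.0895,.0885,.0875,.0865,.0855,.0845):
    r=arm.move_l(at(0,0,z),speed=.01,max_force=12);s=st((z,r))
    if r or s['wrist_force'][2]>16: break
arm.dwell(.4);st('hold')
c=cam('wrist');save(c,'wp.png',k=1.5)
E
```

```text
(0.0895, False) 18.07 [ 0.588  -0.1392  0.0898] [-0.2 -0.2  4.5] [-0.07 -0.05  0.02] 0.209
(0.0885, False) 18.32 [ 0.588  -0.1392  0.0889] [-0.7 -0.2  5.8] [-0.07  0.02 -0.02] 0.209
(0.0875, False) 18.57 [ 0.5879 -0.1392  0.0881] [-1.2 -0.3  6.1] [-0.02  0.13 -0.02] 0.21
(0.0865, False) 18.82 [ 0.588  -0.1393  0.0876] [-2.  -0.1  8.7] [-0.08  0.32 -0.03] 0.207
(0.0855, False) 19.07 [ 0.5879 -0.1393  0.0873] [-3.6 -1.5 13. ] [-0.09  0.72  0.03] 0.209
(0.0845, False) 19.32 [ 0.5878 -0.1393  0.0871] [-5.1 -1.2 17.3] [-0.08  1.13  0.03] 0.207
hold 19.73 [ 0.5878 -0.1393  0.0871] [-5.2 -0.5 16.1] [-0.09  1.08 -0.03] 0.209
```

View pics/wp.png

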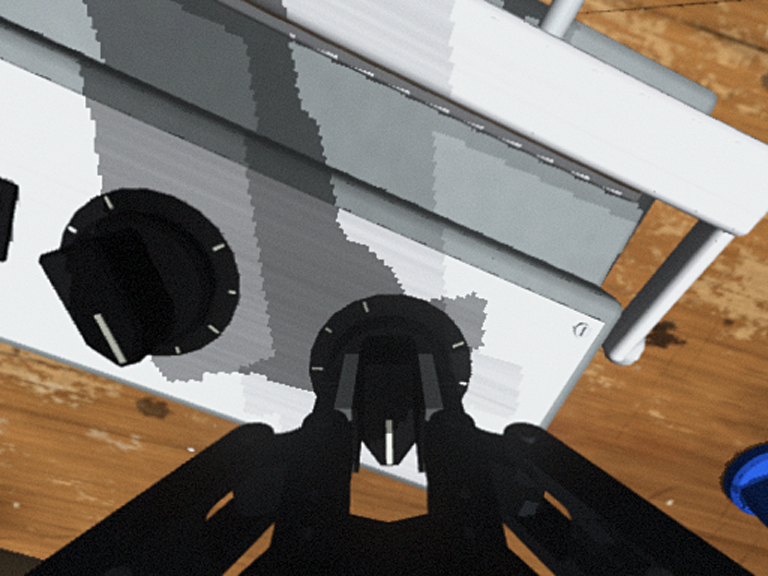

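Same pose in the hand: the index line ends at row 464, against 463 before the press, so there is no noticeable slip. Handing in while holding.

```bash
python3 - <<'E'
from ins import *
st('final');print(arm.sign_off())
E
```

```text
final 19.77 [ 0.5878 -0.1393  0.0871] [-5.8 -0.9 15.7] [-0.14  1.05 -0.02] 0.208
the job is handed in; nothing more can be done
None
```

The knob is on the shaft and pressed down to the stop. I handed the job in at 19.8 s with the gripper still holding it down.

**Fitting:** I turned the knob about 7° to match the shaft's flat. It slid on with no resistance and met the bore end with the tool at 91.6 mm; I expected 92.3 mm.

**Pressing:** The tool went down about 4.5 mm. The force rose from 4 to 9 N over the first 4 mm, then steeply, which marks the stop. It is holding steady at about 16 N with no visible slip in the last picture.

**What disagreed or went wrong:**
- **First grasp failed:** the pads closed on the tapered pointer end, slipped off, and moved the knob about 4 mm while it stayed upright. They appeared about 11 mm off from where the tool frame puts them. A second grasp 12 mm farther back on the bar held.
- **Grip width:** the gripper reads about 18 mm on the 22 mm bar, and I did not find out why.
- **Sideways force:** there was about 5 N sideways and 1 N m on the wrist at the end.

I touched nothing else on purpose. The pictures along the way showed nothing around the work disturbed, but I did not check every small item at the end.

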